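# Set and lock the clamping air of a laser-marking nest

### The job

Bring the clamping air up to its set range: pull the regulator's knob up to unlock it, turn it clockwise until the gauge needle stands between the two limit tabs, then push the knob fully home so that it locks there, and let go. The knob drops home only where its lugs find gaps in the serrated collar under it, so feel for one with a small turn either way and a light push; never force the knob, pressed or turned, against the serrations. Leave the other things on the bench as they lie.

Things in the scene. Friction and masses are not known exactly. Their poses are not given: they have to be found in the camera images.
- air_unit: Air unit bolted on the tapped plate: steel foot 90 x 230 x 6 mm, aluminium manifold 60 x 190 mm up to 51 mm above its underside, grey regulator body 52 mm square up to 91 mm, then bonnet and knob. Origin on the underside (12 mm above the table) straight below the knob's axis; z up; the manifold runs along y from +50 to -140 mm, with a 32 mm hose fitting at each end.
- bonnet: Grey round neck of the regulator, 45 mm across, between regulator body and knob, with the ring of flat-topped serrations (under the knob's skirt, hidden) in which two lugs of the knob lock. Origin at the air_unit origin; its shoulder is 113 mm above that.
- knob_grip (a point): Black fluted round knob, 48 mm across, 44 mm tall, upright on the bonnet: point on its axis 14 mm below its flat top and 30 mm above its lower rim (142 mm above the air_unit origin when locked), a good TCP height for gripping its sides from above. z up; x lies along the small raised pointer on its top. Rises and turns with the knob.
- spindle: The regulator's upright spindle inside the knob, with the knob on it. Turns with the knob; origin on the axis, 112 mm above the air_unit origin. Clockwise seen from above raises the pressure. The knob turns only when lifted, against about 0.06 N m of friction, and stays where it is left.
- knob_lift (a joint): How far the knob is pulled up, m: 0 = home and locked (to -0.0008 pressed on its seat), 0.006 = up at its stop. About 3 N of friction; stays where left. Lugs are clear of the serrations above 0.0043; lugs resting on serrations hold it at about 0.0035 to 0.0043. Gaps evenly spaced, 0.3 to 0.5 rad apart; the start is in one; a lug has about 0.02 rad of play to either side.
- gauge: Pressure gauge, 82 mm across, 44 mm tall over all, face up, 100 mm from the knob on the same manifold (towards the air_unit's -y). Origin at the foot of its stem, on its axis, 51 mm above the air_unit origin; the face's upper rim is 95 mm above that origin.
- needle (a joint): Reading of the gauge's black needle, rad, growing clockwise seen from above, 0 at the start. Geared to the knob: the needle turns by half the knob's angle.
- limit_tabs (a joint): Needle reading, rad, that is midway between the two dark steel limit tabs on the gauge's rim; same zero and sense as the needle. The tabs stand 0.22 rad either side of it. They are set for the job, at 0.33 to 0.66, and do not move.
- needle_tip (a point): Tip of the needle, 30.5 mm from the gauge's axis; its x axis points outward along the needle.
- tabs_mid (a point): Point on the gauge's rim midway between the limit tabs, 30.5 mm from the gauge's axis; its x axis points outward.
- nest: Bystander, fixed: steel clamping nest 110 x 80 mm with a part under its clamp arm, 75 mm tall, some 0.2 m from the knob at the air unit's +y end. Origin under its centre.
- hex_key: Bystander: loose L-shaped hex key, 95 mm, 6 mm thick, lying near the unit.
- wrench: Bystander: loose open-ended spanner, 150 mm long, lying near the gauge.
- housing_a: Bystander: loose black camera housing 58 x 34 x 26 mm, beside the unit.
- housing_b: Bystander: loose black camera housing 58 x 34 x 26 mm, beside the unit.

How it is judged:
On the way, in this order (a step that is already met when the one before it is completed fails the run):
1. the knob is pulled up clear of its lock (lift over 4.8 mm) (value of joint knob_lift above 0.0048 m), for 0.1 s.
2. the unlocked knob (lift over 2 mm) is turned until the needle stands between the limit tabs (within 0.2 rad of their middle) (angle between the x axis of needle_tip and the x axis of tabs_mid, either way round below 0.2 rad and value of joint knob_lift above 0.002 m), for 0.1 s.
At the end, for the whole second after the job is handed in: The knob is fully home (lift under 1.2 mm), locked and at rest, and the needle stands between the limit tabs (within 0.2 rad of their middle) (value of joint knob_lift below 0.0012 m and angle between the x axis of needle_tip and the x axis of tabs_mid, either way round below 0.2 rad and angular speed of spindle below 0.05 rad/s); the robot touches nothing.
It fails at once if the knob is forced, pressed or turned, against the serrations or its seat with more than 40 N (contact force between spindle and bonnet above 40 N).
It fails at once if a loose tool or housing beside the air unit is pushed more than 20 mm (distance of any of hex_key, wrench, housing_a, housing_b from where it was at the start of the episode above 0.02 m).
It also fails if it takes over 54 s, if anything falls off the work surface, if the arm or the gripper's body presses on something with over 40 N, if the wrist force passes 120 N, or if a joint passes its speed limit or range.

### The arm

A 6-joint arm with a two-finger parallel gripper is mounted at the origin on the work surface. World frame = base frame: x ahead of the robot, y to its left, z up, the work surface at z = 0. Lengths are in m, angles in rad, forces in N, time in s.
With the tool pointing down it reaches from about 0.35 to 0.85 m from the base axis. Payload 8.1 kg.
Tool frame: the origin (TCP) lies between the finger pads, 19 mm behind the fingertips; this is the grasp point; z points along the fingers, y is the line along which they close (so a half turn about z gives the same grasp; the last joint's range is limited). The gripper opens to 93 mm and grips with 3 to 60 N. Pads are 15 mm wide; open, the fingers measure 128 mm over their backs; the gripper's body (75 mm by 188 mm) begins 65 mm behind the grasp point.
Start: joints at [1.254, 0.13, 1.488, -0, 1.523, -0.085], TCP at [0.138, 0.584, 0.237] pointing down, gripper open.
Joint ranges: [-2.96, 2.96], [-0.89, 2.26], [0.02, 2.5], [-1.34, 4.48], [0, 2.73], [-2.66, 2.66]. Speed limits (rad/s): [2.39, 2.39, 2.79, 3.14, 3.14, 3.14].

### API

Orientations are given as [roll, pitch, yaw] about the fixed x, y, z axes, in that order (R = Rz(yaw) Ry(pitch) Rx(roll)).
In Python, from bench import manip gives the robot as it stands.
- The arm moves only by the shell command python3 nudge.py FILE [OPENING] [FORCE], which reads ROWS from the file FILE. ROWS is a JSON list of rows, 1 to 10 of them, each of 4 numbers: dx, dy, dz in m, then a turn about the tool's z in rad; each row is the pose to reach, as a shift and turn from the pose commanded when the command began, along the tool's axes at that moment; what a row does not reach only later rows make up. A row lasts 1/8 s, in which the tool goes at most 0.0625 m and 0.188 rad, less where a joint would pass 70% of its speed; a pose out of reach is approached as far as the arm can. OPENING is the finger opening in m, set as the command begins (- or left out keeps the last). The fingers move at their own pace and stop on an object; FORCE is the grip in N (left out, the last holds). Time passes only in rows, so rows that do not move let the fingers close. It prints the time, the measured TCP pose, the force, the opening and the grip force at its end. Input that does not fit is refused with a message, and nothing moves.
- manip.state(): the state, without advancing time (a new reading comes with each control period).
- manip.capture(name): name is "scene" or "top" or "wrist"; returns a dict with "frame" (480x640x3 uint8, red, green, blue), "fx", "fy", "cx", "cy" (pixels), "eye" and "attitude" of the camera in the world. Camera axes: x right, y up, looking along -z (the intrinsics and any distortion apply to the point x, -y, -z); pixel columns grow to the right and rows downward; lengths in m; the calibration is good to about 2 mm. A picture is of the moment at which its call begins. There is no depth.
- manip.close_job(): hands the job in; it is judged then, once.
The state is a dict: "time": time; "q": joint angles; "joint_vel": joint speeds; "joint_efforts": joint torques, N m; "tcp_pos": TCP position; "ee_rot": TCP orientation; "force": force on the tool from outside, world axes, zero at the start; "moment": the same for the moment, N m; "width": finger opening in m; "finger_force": force on a finger pad.
Only numpy, scipy, OpenCV 4.12 (cv2) and the standard library are available. Lean on these libraries where they do the work, as an engineer would, in place of code of your own. Each camera call takes 0.05 s, during which the arm holds its last target. There are 200 camera calls.

## Working session

There is one attempt and no reset: what is moved stays moved. The work goes in short steps, Python scripts to look and compute and a shell command to move; the robot and the scene stay as the last step left them, time stands still between calls to the robot, and variables do not carry over. Pictures are saved under pics/ and viewed, at most 10 in all, crops included, and the job is handed in when it is done.

```bash
ls; mkdir -p pics; python3 - <<'E'
from bench import manip
import cv2,pickle
d={}
for n in("scene","top","wrist"):
    c=manip.capture(n); d[n]=c
    cv2.imwrite(f"pics/{n}0.png",c["frame"][:,:,::-1])
    print(n,{k:v for k,v in c.items() if k!="frame"})
pickle.dump(d,open("c0.pkl","wb"))
print(manip.state())
E
```

```text
bench.py
nudge.py
pics
scene {'fx': 470.241684232617, 'fy': 470.241684232617, 'cx': 328.5279218976009, 'cy': 246.1666619893876, 'eye': array([1.12434821, 0.4074122 , 0.79938786]), 'attitude': array([0.77420287, 0.01393123, 2.01125049])}
top {'fx': 468.43089918735, 'fy': 468.43089918735, 'cx': 313.89045732627045, 'cy': 235.7087359002044, 'eye': array([0.37217724, 0.08621668, 0.82223174]), 'attitude': array([ 0.23170367, -0.00448664, -1.58011547])}
wrist {'fx': 388.899054175287, 'fy': 388.899054175287, 'cx': 321.74151754799186, 'cy': 241.9662701315827, 'eye': array([0.06341799, 0.60084101, 0.38409476]), 'attitude': array([-2.76705387e-01,  6.78474019e-04,  1.33928704e+00])}
{'time': 0.15, 'q': array([ 1.25358872e+00,  1.30984348e-01,  1.48900827e+00, -3.14121885e-05,
        1.52301933e+00, -8.54190060e-02]), 'joint_vel': array([-7.64477269e-04, -2.83906255e-03, -5.60599734e-03, -8.95939954e-04,
       -9.54718298e-05,  1.35120672e-04]), 'joint_efforts': array([ 1.46686209e-03, -5.60482907e+01, -4.92331052e+01,  7.69881508e-02,
        3.06985038e-02, -1.16075321e-04]), 'tcp_pos': array([0.137703  , 0.58356262, 0.23664187]), 'ee_rot': array([-3.14017587e+00, -8.98267138e-05,  2.90980551e+00]), 'force': array([ 0.41388233, -1.22236288,  0.29908244]), 'moment': array([0.00928845, 0.01365534, 0.02275261]), 'finger_force': 0.0, 'width': 0.09288999498850678}
```

View pics/top0.png

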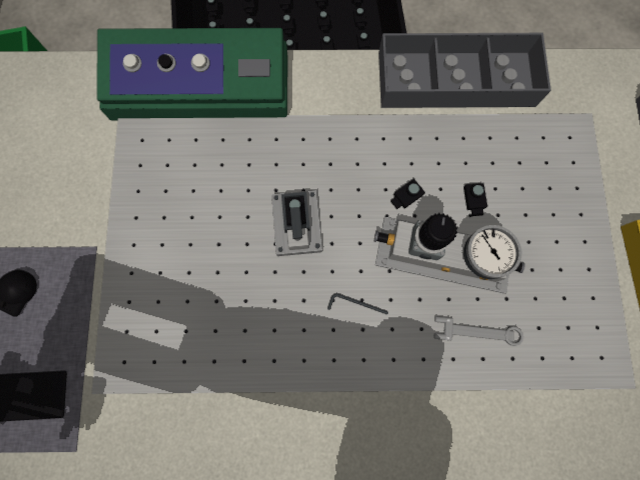

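View pics/scene0.png

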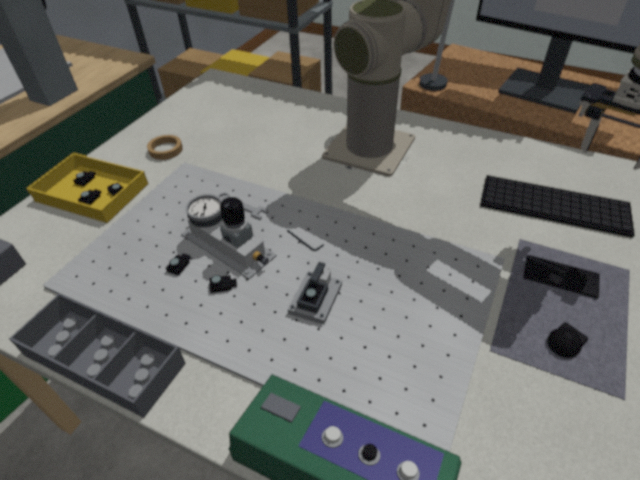

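View pics/wrist0.png

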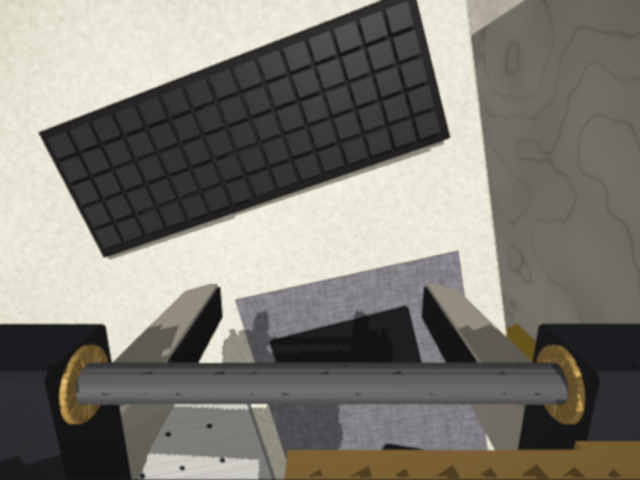

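The top view shows the knob near (441,228), the gauge near (491,251) and the nest at (297,222). In the scene view the knob is near (232,208) and the gauge near (205,210). I'll crop both views.

```bash
cat > h.py <<'E'
import numpy as np
from scipy.spatial.transform import Rotation as R
def ray(c,u,v):
    d=np.array([(u-c["cx"])/c["fx"],-(v-c["cy"])/c["fy"],-1.])
    return R.from_euler("xyz",c["attitude"]).apply(d/np.linalg.norm(d))
def onz(c,u,v,z):
    d=ray(c,u,v); return c["eye"]+d*(z-c["eye"][2])/d[2]
def proj(c,p):
    q=R.from_euler("xyz",c["attitude"]).inv().apply(np.asarray(p)-c["eye"])
    return np.array([c["cx"]-c["fx"]*q[0]/q[2],c["cy"]+c["fy"]*q[1]/q[2]])
def tri(c1,p1,c2,p2):
    a,b=ray(c1,*p1),ray(c2,*p2); 
    t=np.linalg.lstsq(np.c_[a,-b],c2["eye"]-c1["eye"],rcond=None)[0]
    P,Q=c1["eye"]+a*t[0],c2["eye"]+b*t[1]; return (P+Q)/2,np.linalg.norm(P-Q)
E
python3 - <<'E'
import pickle,cv2,numpy as np
d=pickle.load(open("c0.pkl","rb"))
a=d["top"]["frame"][175:300,370:530,::-1]; b=d["scene"]["frame"][180:290,160:300,::-1]
a=cv2.resize(a,None,fx=5,fy=5,interpolation=3)[:600,:800]; cv2.imwrite("pics/ct.png",a)
b=cv2.resize(b,None,fx=5,fy=5,interpolation=3); cv2.imwrite("pics/cs.png",b)
E
```

```text
(no output)
```

View pics/ct.png

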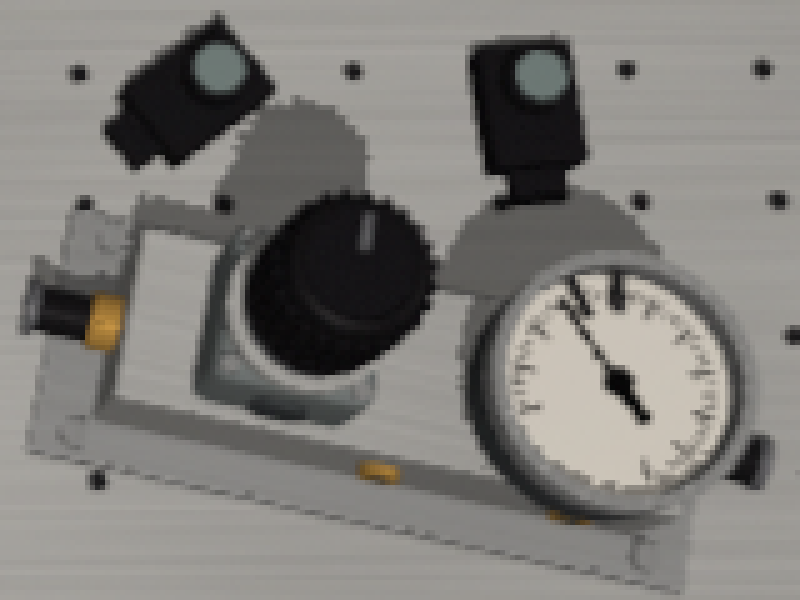

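View pics/cs.png

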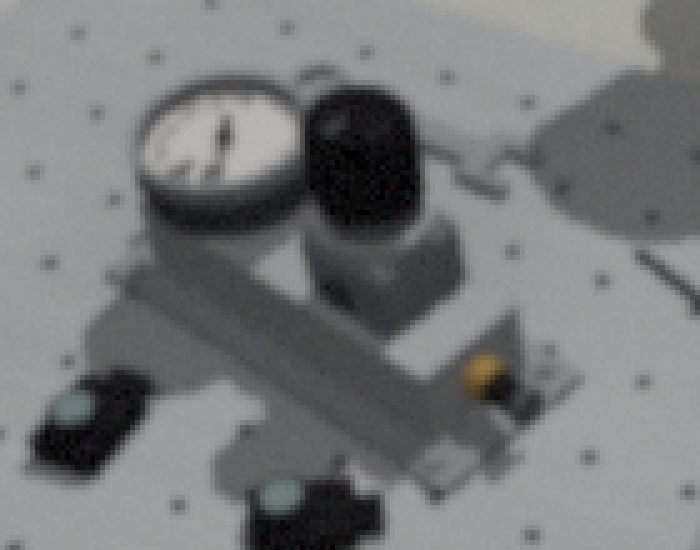

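The top crop shows the knob's upper rim centre at about crop (355,270), i.e. pixel (441,229). The needle hub is at (618,382) and its tip at about (570,302). Two tabs stand at the rim, near (577,290) and (617,288). The scene crop shows the knob top at about (363,128), i.e. pixel (232.6,205.6).

```bash
python3 - <<'E'
import pickle,cv2,numpy as np
from h import *
from bench import manip
d=pickle.load(open("c0.pkl","rb"));t,s=d["top"],d["scene"]
P,e=tri(t,(441,229),s,(232.6,205.6));print("knob",P,e, onz(t,441,229,.168))
G,e=tri(t,(370+618/5,175+382/5),s,(205.0,180+135/5));print("gauge",G,e,onz(t,493.6,251.4,.104))
K=onz(t,441,229,.168);Gz=onz(t,493.6,251.4,.104)
print(np.linalg.norm((K-Gz)[:2]),"unit y dir deg",np.degrees(np.arctan2(*(K-Gz)[[1,0]])))
# check silhouettes
for u,v in((370+437/5,228),(441,175+192/5),(370+245/5,175+300/5),(434,175+375/5)): print((u,v),onz(t,u,v,.168)[:2],onz(t,u,v,.125)[:2])
st=manip.state();print(st["tcp_pos"],st["ee_rot"])
w=d["wrist"];Rt=R.from_euler("xyz",st["ee_rot"]);print("cam in tool",Rt.inv().apply(w["eye"]-st["tcp_pos"]), Rt.inv().apply(ray(w,320,240)))
E
```

```text
knob [ 0.53672897 -0.10296778  0.15815689] 0.002819467652495384 [ 0.53492817 -0.10149691  0.168     ]
gauge [ 0.51463646 -0.20095719  0.10135916] 0.00035504873906388074 [ 0.514035   -0.19972875  0.104     ]
0.1004291674276944 unit y dir deg 77.99255333617258
(457.4, 228) [ 0.53622055 -0.12529216] [ 0.54700246 -0.13919377]
(441, 213.4) [ 0.55828581 -0.10317277] [ 0.57051797 -0.11562057]
(419.0, 235.0) [ 0.52630361 -0.06920636] [ 0.53643371 -0.07942168]
(434, 250.0) [ 0.50414543 -0.08928514] [ 0.51281916 -0.10082017]
[0.137703   0.58356262 0.23664187] [-3.14017587e+00 -8.98267138e-05  2.90980551e+00]
cam in tool [ 0.07628082 -0.00045713 -0.14744554] [-0.26840601 -0.00369222  0.9632988 ]
```

```bash
cat > go.py <<'E'
import sys,numpy as np
from h import *
from bench import manip
s=manip.state(); t=np.array([float(a) for a in sys.argv[1:4]]); y=float(sys.argv[4])
Rt=R.from_euler("xyz",s["ee_rot"])
print("shift",Rt.inv().apply(t-s["tcp_pos"]).round(4),"turn",round((s["ee_rot"][2]-y+np.pi)%(2*np.pi)-np.pi,4),"q6",s["q"][5],"t",s["time"])
E
python3 go.py .50 -.27 .25 1.36
```

```text
shift [-0.5487 -0.7475 -0.0123] turn 1.5498 q6 -0.08541900596431821 t 0.15
```

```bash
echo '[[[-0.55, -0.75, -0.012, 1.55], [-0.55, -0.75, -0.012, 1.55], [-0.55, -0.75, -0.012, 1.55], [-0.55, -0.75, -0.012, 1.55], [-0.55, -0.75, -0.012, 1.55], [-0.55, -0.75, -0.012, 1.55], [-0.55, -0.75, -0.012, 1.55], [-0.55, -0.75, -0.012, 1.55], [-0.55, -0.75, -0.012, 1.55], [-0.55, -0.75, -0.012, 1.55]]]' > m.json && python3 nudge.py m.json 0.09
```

```text
refused: ROWS must be a list of rows, each a list of 4 numbers. Nothing was moved.
```

Nothing moved. I misread the format; it is a list of rows, each a list of 4 numbers. Resending.

```bash
echo '[[-0.55, -0.75, -0.012, 1.55], [-0.55, -0.75, -0.012, 1.55], [-0.55, -0.75, -0.012, 1.55], [-0.55, -0.75, -0.012, 1.55], [-0.55, -0.75, -0.012, 1.55], [-0.55, -0.75, -0.012, 1.55], [-0.55, -0.75, -0.012, 1.55], [-0.55, -0.75, -0.012, 1.55], [-0.55, -0.75, -0.012, 1.55], [-0.55, -0.75, -0.012, 1.55]]' > m.json && python3 nudge.py m.json 0.09; python3 go.py .50 -.27 .25 1.36
```

```text
time: 1.4
tcp_pos: [0.3821, 0.0065, 0.2457]
ee_rot: [3.14, -0.0, 1.359]
force: [1.0, 1.6, -0.8]
width: 0.0903
finger_force: 0.0
shift [-0.2455  0.1735 -0.0042] turn -0.0013 q6 0.09445613120219362 t 1.4
```

```bash
echo '[[-0.246, 0.174, 0, 0], [-0.246, 0.174, 0, 0], [-0.246, 0.174, 0, 0], [-0.246, 0.174, 0, 0], [-0.246, 0.174, 0, 0], [-0.246, 0.174, 0, 0], [-0.246, 0.174, 0, 0]]' > m.json && python3 nudge.py m.json; python3 - <<'E'
from bench import manip
import cv2,pickle
c=manip.capture("wrist"); pickle.dump(c,open("c1.pkl","wb")); cv2.imwrite("pics/w1.png",c["frame"][:,:,::-1])
print(c["eye"],c["attitude"])
E
```

```text
time: 2.28
tcp_pos: [0.5, -0.2681, 0.2449]
ee_rot: [-3.14, -0.001, 1.359]
force: [-0.6, 0.0, -0.4]
width: 0.0899
finger_force: 0.0
[ 0.51573664 -0.19429376  0.39252263] [-0.27521589  0.00145449 -0.21117332]
```

View pics/w1.png

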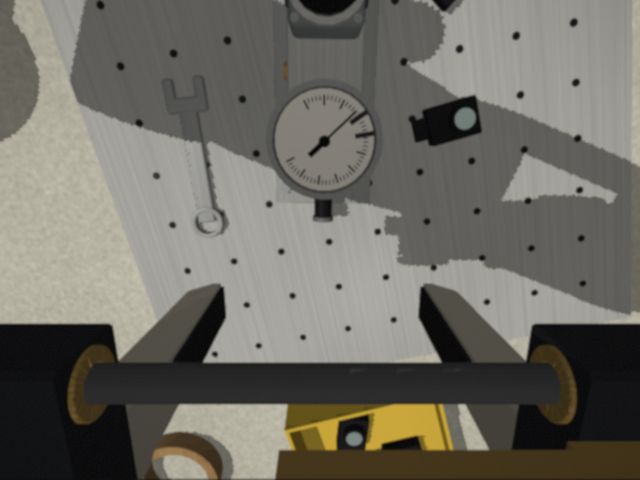

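The gauge hub is at (324,141), and the needle points to the upper right next to the first tab at about (361,116). The second tab is at about (366,134). I'll zoom on the gauge and work out the angles on the face plane.

```bash
python3 - <<'E'
import pickle,cv2,numpy as np
from h import *
c=pickle.load(open("c1.pkl","rb"))
cv2.imwrite("pics/g1.png",cv2.resize(c["frame"][90:195,270:385,::-1],None,fx=5,fy=5,interpolation=3))
# unwrap the face by world plane z=.103, angle clockwise from +x world, r 10..38mm
C=onz(c,324,141,.104);print(C)
g=cv2.cvtColor(c["frame"],cv2.COLOR_RGB2GRAY)
a=np.radians(np.arange(-90,270,1.5))
rows=[]
for r in(.012,.018,.024,.028,.031,.033):
    v=[]
    for x in a:
        u,w=proj(c,[C[0]+r*np.cos(x),C[1]-r*np.sin(x),.104]); v.append(cv2.getRectSubPix(g,(1,1),(u,w))[0,0])
    v=np.array(v,int); print(r,[(round(float(np.degrees(a[i])),1),int(v[i])) for i in np.argsort(v)[:9]])
E
```

```text
[ 0.51562995 -0.20052833  0.104     ]
0.012 [(148.5, 9), (150.0, 10), (151.5, 13), (147.0, 18), (153.0, 23), (145.5, 31), (154.5, 36), (144.0, 45), (156.0, 52)]
0.018 [(-30.0, 63), (-31.5, 64), (-28.5, 80), (-33.0, 84), (-27.0, 101), (-34.5, 105), (-25.5, 117), (-36.0, 119), (-24.0, 124)]
0.024 [(-22.5, 27), (3.0, 29), (-21.0, 34), (1.5, 38), (4.5, 42), (-24.0, 45), (-19.5, 60), (-30.0, 65), (0.0, 65)]
0.028 [(3.0, 27), (-22.5, 27), (-21.0, 36), (4.5, 37), (1.5, 41), (-24.0, 41), (6.0, 64), (-19.5, 67), (-31.5, 69)]
0.031 [(3.0, 26), (-22.5, 27), (-21.0, 37), (1.5, 42), (4.5, 44), (-24.0, 45), (-19.5, 74), (6.0, 75), (0.0, 78)]
0.033 [(3.0, 27), (-22.5, 32), (-21.0, 41), (1.5, 46), (4.5, 50), (-24.0, 59), (-19.5, 80), (0.0, 89), (6.0, 93)]
```

View pics/g1.png

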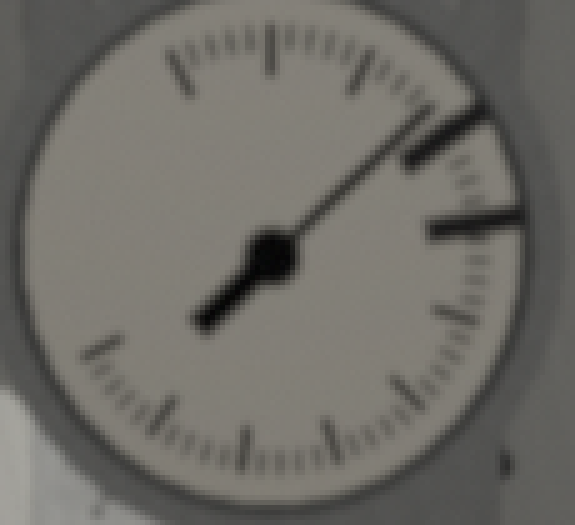

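Rectified angles: the needle is at -30.5° and the tabs at -22° and +3°, so the middle is about 0.367 rad and the knob target about 0.73 rad (0.33 to 1.13 allowed). Next I'll look at the knob from above.

```bash
echo '[[0.055, 0, 0, 0], [0.105, 0.002, 0, 0], [0.105, 0.002, 0, 0], [0.105, 0.002, 0, 0]]' > m.json && python3 nudge.py m.json; python3 - <<'E'
from bench import manip
import cv2,pickle
from h import *
c=manip.capture("wrist"); pickle.dump(c,open("c2.pkl","wb"))
print(proj(c,(.535,-.102,.168)))
cv2.imwrite("pics/k2.png",cv2.resize(c["frame"][:,120:560,::-1][:280],None,fx=1.8,fy=1.8))
E
```

```text
time: 2.82
tcp_pos: [0.5242, -0.1654, 0.2462]
ee_rot: [3.14, 0.001, 1.362]
force: [1.0, -0.2, -0.2]
width: 0.0903
finger_force: 0.0
[317.64012637 152.40296423]
```

View pics/k2.png

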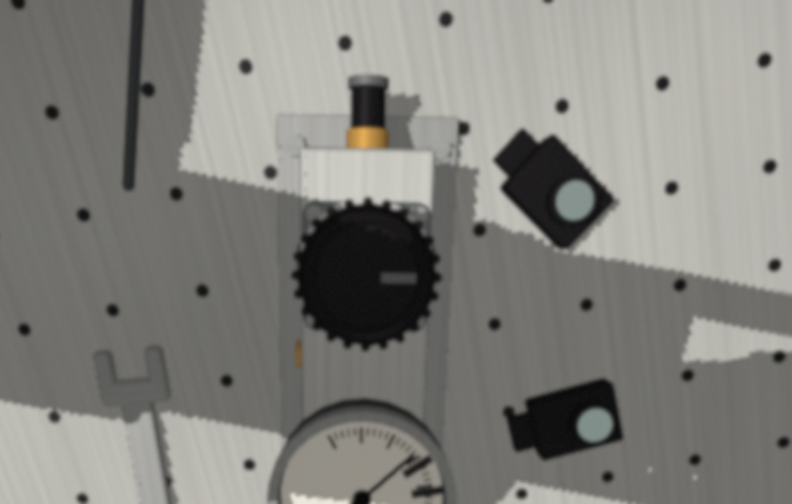

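The knob's top circle is centred at crop (367,274), i.e. pixel (323.9,152.2), with a diameter of about 82 px. The pointer points right, at crop (400,278).

```bash
python3 - <<'E'
import pickle
from h import *
d=pickle.load(open("c0.pkl","rb"));c=pickle.load(open("c2.pkl","rb"));p=(323.9,152.2)
print(c["eye"],onz(c,*p,.168),tri(c,p,d["top"],(441,229)),tri(c,p,d["scene"],(232.6,205.6)),"z by size",c["eye"][2]-.048*c["fx"]/82)
E
python3 go.py .536 -.1045 .154 1.362;python3 go.py .536 -.1045 .2 1.362
```

```text
[ 0.53943216 -0.09132913  0.39366822] [ 0.53849039 -0.1026247   0.168     ] (array([ 0.53789952, -0.10370237,  0.1582348 ]), np.float64(0.0016104705686064283)) (array([ 0.53766342, -0.10213374,  0.15845877]), np.float64(0.002494501795827946)) z by size 0.16601998819650415
shift [ 0.0628 -0.0013  0.0919] turn -0.0015 q6 -0.18971531405016095 t 2.875
shift [ 0.0628 -0.0012  0.0459] turn -0.0015 q6 -0.18971531405016095 t 2.875
```

```bash
echo '[[0.04, 0, 0.02, 0], [0.064, -0.002, 0.045, 0], [0.064, -0.002, 0.075, 0], [0.064, -0.002, 0.09, 0], [0.064, -0.002, 0.091, 0]]' > m.json && python3 nudge.py m.json; python3 go.py .5375 -.103 .1545 1.362; python3 - <<'E'
from bench import manip
import cv2
c=manip.capture("wrist");cv2.imwrite("pics/k3.png",c["frame"][:,:,::-1])
E
```

```text
time: 3.5
tcp_pos: [0.5349, -0.1038, 0.1536]
ee_rot: [-3.139, -0.0, 1.359]
force: [0.3, 0.3, 0.3]
width: 0.0898
finger_force: 0.0
shift [ 0.0013  0.0024 -0.001 ] turn -0.0034 q6 -0.07346557554384021 t 3.5
```

View pics/k3.png

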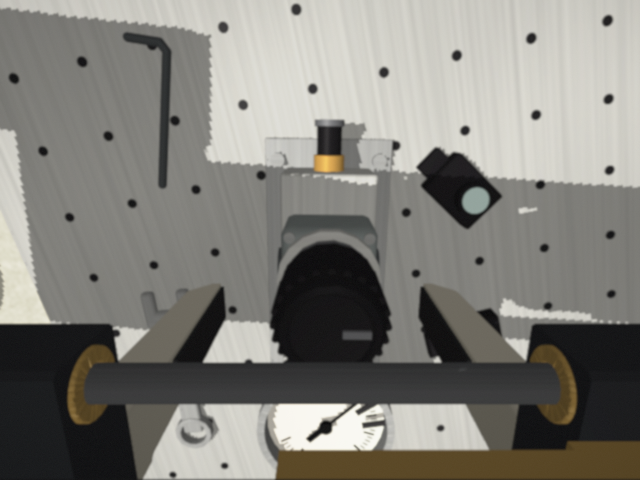

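The knob is between the fingers, about 9 px (roughly 3 mm) right of the middle, so I'll shift and close.

```bash
echo '[[0.001, 0.003, -0.001, 0], [0.001, 0.003, -0.001, 0], [0.001, 0.003, -0.001, 0], [0.001, 0.003, -0.001, 0], [0.001, 0.003, -0.001, 0], [0.001, 0.003, -0.001, 0]]' > m.json && python3 nudge.py m.json 0.04 30
```

```text
time: 4.3
tcp_pos: [0.5386, -0.1027, 0.1555]
ee_rot: [-3.141, 0.0, 1.36]
force: [-2.7, 1.4, 2.1]
width: 0.0474
finger_force: 30.0
```

```bash
echo '[[0, 0, -0.002, 0], [0, 0, -0.004, 0], [0, 0, -0.0055, 0], [0, 0, -0.0055, 0], [0, 0, -0.0055, 0]]' > m.json && python3 nudge.py m.json; python3 -c "
from bench import manip
s=manip.state();print(s['force'],s['moment'],s['tcp_pos'],s['width'])"
```

```text
time: 4.92
tcp_pos: [0.5386, -0.1027, 0.161]
ee_rot: [-3.141, -0.0, 1.36]
force: [-2.1, 1.4, -1.8]
width: 0.0478
finger_force: 30.0
[-2.08202701  1.44576067 -1.75630286] [0.14177864 0.58244481 0.01363219] [ 0.53863033 -0.10272689  0.16098309] 0.047833000794615825
```

```bash
echo '[[0, 0, 0, 0.03], [0, 0, 0, 0.06], [0, 0, 0, 0.06]]' > m.json && python3 nudge.py m.json; python3 -c "
from bench import manip
s=manip.state();print(s['force'],s['moment'])"
```

```text
time: 5.3
tcp_pos: [0.5387, -0.1027, 0.1609]
ee_rot: [-3.141, 0.0, 1.299]
force: [-4.6, 1.2, -0.4]
width: 0.0474
finger_force: 30.0
[-4.62040426  1.17681969 -0.4165675 ] [0.09163201 0.82342699 0.01258416]
```

```bash
echo '[[0, 0, 0, 0.16], [0, 0, 0, 0.32], [0, 0, 0, 0.48], [0, 0, 0, 0.62], [0, 0, 0, 0.64], [0, 0, 0, 0.64]]' > m.json && python3 nudge.py m.json; python3 - <<'E'
from bench import manip
import cv2,pickle,numpy as np
from h import *
s=manip.state();print(s['force'],s['moment'],s['q'][5])
d={n:manip.capture(n) for n in("top","scene","wrist")};pickle.dump(d,open("c3.pkl","wb"))
a=cv2.resize(d["top"]["frame"][190:300,420:540],(480,440),interpolation=3)
b=cv2.resize(d["wrist"]["frame"],(320,240))
o=np.zeros((440,800,3),np.uint8);o[:,:480]=a;o[:240,480:]=b;cv2.imwrite("pics/v4.png",o[:,:,::-1])
E
```

```text
time: 6.05
tcp_pos: [0.5389, -0.1029, 0.161]
ee_rot: [3.142, 0.0, 0.662]
force: [-4.5, 0.2, -2.0]
width: 0.0475
finger_force: 30.0
[-4.46986973  0.1588238  -2.00671771] [-0.15749841  0.74958133 -0.00433726] 0.6264363004933523
```

View pics/v4.png

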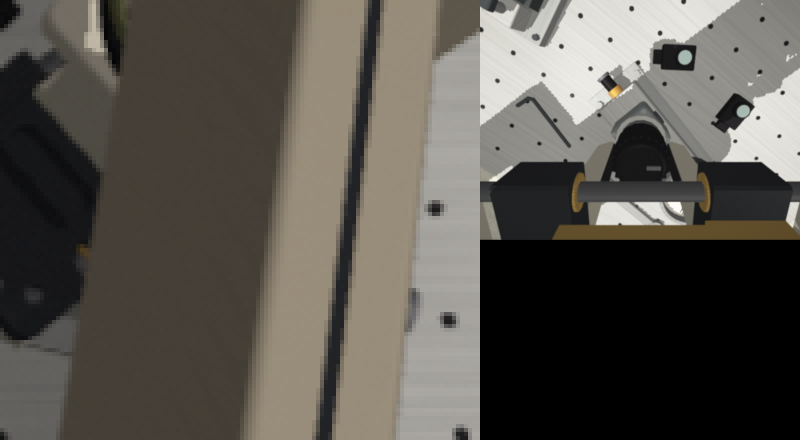

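The arm hides the gauge from the top camera. In the wrist picture the pointer still lies across the fingers (about (653,168)), so the knob turned with the gripper: about 0.70 rad, needle about 0.35. Next is feeling for a gap with light pushes.

```bash
cat > st.py <<'E'
from bench import manip
s=manip.state();print('F',s['force'].round(1),'M',s['moment'].round(3),'z',s['tcp_pos'][2].round(5),'q6',s['q'][5].round(4))
E
echo '[[0, 0, 0.001, 0], [0, 0, 0.0018, 0], [0, 0, 0.0018, 0]]' > m.json && python3 nudge.py m.json|head -2;python3 st.py; echo '[[0, 0, 0.0004, 0], [0, 0, 0.0008, 0], [0, 0, 0.0008, 0]]' > m.json && python3 nudge.py m.json|head -2;python3 st.py
```

```text
time: 6.58
tcp_pos: [0.5389, -0.1029, 0.1597]
F [-4.7  0.1  3.2] M [-0.057  1.107  0.051] z 0.15966 q6 0.6283
time: 6.95
tcp_pos: [0.539, -0.1029, 0.1595]
F [-7.4  0.7  5.9] M [0.127 1.562 0.041] z 0.15945 q6 0.6283
```

```bash
echo '[[0, 0, 0.0005, 0.015], [0, 0, 0.0005, 0.03], [0, 0, 0.0005, 0.03]]' > m.json && python3 nudge.py m.json>/dev/null;python3 st.py; echo '[[0, 0, 0, 0.015], [0, 0, 0, 0.03], [0, 0, 0, 0.03]]' > m.json && python3 nudge.py m.json>/dev/null;python3 st.py;  echo '[[0, 0, 0, 0.015], [0, 0, 0, 0.03], [0, 0, 0, 0.03]]' > m.json && python3 nudge.py m.json>/dev/null;python3 st.py
```

```text
F [-8.3  0.6  7.9] M [0.149 1.61  0.032] z 0.15917 q6 0.6585
F [-5.3  1.1  4.5] M [-0.007  1.296 -0.029] z 0.15868 q6 0.6885
F [-6.6  0.3  2.9] M [-0.04   1.195 -0.02 ] z 0.15851 q6 0.7185
```

```bash
echo '[[0, 0, 0.0005, 0], [0, 0, 0.001, 0], [0, 0, 0.001, 0]]' > m.json && python3 nudge.py m.json>/dev/null;python3 st.py
```

```text
F [-5.9  0.7  2.1] M [-0.085  1.186  0.032] z 0.15741 q6 0.7182
```

Force is low and z is following the command, so the lugs are in a gap (knob about 0.79 rad, needle about 0.39). I'll push it home.

```bash
echo '[[0, 0, 0.0006, 0], [0, 0, 0.0012, 0], [0, 0, 0.0012, 0]]' > m.json && python3 nudge.py m.json>/dev/null;python3 st.py; echo '[[0, 0, 0.0005, 0], [0, 0, 0.001, 0], [0, 0, 0.001, 0]]' > m.json && python3 nudge.py m.json>/dev/null;python3 st.py
```

```text
F [-5.8  0.5  2. ] M [-0.073  1.105 -0.002] z 0.1562 q6 0.7183
F [-6.  -0.   3.5] M [0.007 1.224 0.01 ] z 0.15533 q6 0.7183
```

```bash
echo '[[0, 0, 0.0005, 0], [0, 0, 0.001, 0], [0, 0, 0.001, 0]]' > m.json && python3 nudge.py m.json>/dev/null;python3 st.py; echo '[[0, 0, 0.0003, 0], [0, 0, 0.0006, 0], [0, 0, 0.0006, 0]]' > m.json && python3 nudge.py m.json>/dev/null;python3 st.py
```

```text
F [-8.8  0.6  7.4] M [0.095 1.785 0.038] z 0.15496 q6 0.7183
F [-10.8   1.2  10.8] M [0.176 2.024 0.067] z 0.15484 q6 0.7183
```

```bash
echo '[[0, 0, -0.0007, 0], [0, 0, -0.0007, 0]]' > m.json && python3 nudge.py m.json>/dev/null;python3 st.py; echo '[[0, 0, 0, 0], [0, 0, 0, 0], [0, 0, 0, 0], [0, 0, 0, 0]]' > m.json && python3 nudge.py m.json 0.092|tail -3;python3 st.py; echo '[[0, 0, -0.03, 0], [0, 0, -0.08, 0], [0, 0, -0.13, 0], [-0.06, 0, -0.15, 0], [-0.12, 0, -0.15, 0], [-0.18, 0, -0.15, 0], [-0.22, 0, -0.15, 0], [-0.22, 0, -0.15, 0]]' > m.json && python3 nudge.py m.json;python3 st.py
```

```text
F [-6.9 -0.2  5.7] M [0.043 1.532 0.013] z 0.15491 q6 0.7182
force: [0.2, -0.8, -0.4]
width: 0.0833
finger_force: 0.0
F [ 0.2 -0.8 -0.4] M [-0.035  0.192  0.01 ] z 0.15379 q6 0.719
time: 11.7
tcp_pos: [0.3521, -0.2228, 0.3042]
ee_rot: [3.14, -0.0, 0.566]
force: [0.2, 0.6, 0.2]
width: 0.0919
finger_force: 0.0
F [0.2 0.6 0.2] M [-0.058  0.176 -0.039] z 0.3042 q6 0.3176
```

```bash
python3 - <<'E'
import pickle,cv2,numpy as np
from h import *
from bench import manip
o=pickle.load(open("c0.pkl","rb"))
for n,p in(("top",(493.6,251.4)),("scene",(204.7,207))):
  for c in(o[n],manip.capture(n)):
    C=onz(c,*p,.104);g=cv2.cvtColor(c["frame"],cv2.COLOR_RGB2GRAY);print(n)
    for r in(-.012,.015,.018,.029):
      a=np.radians(np.arange(-70,60,1.5));v=[]
      for x in a:
        u,w=proj(c,[C[0]+r*np.cos(x),C[1]-r*np.sin(x),.104]); v.append(int(cv2.getRectSubPix(g,(1,1),(u,w))[0,0]))
      print(r,[(round(float(np.degrees(a[i])),1),v[i]) for i in np.argsort(v)[:6]])
E
```

```text
top
-0.012 [(-29.5, 12), (-31.0, 19), (-28.0, 22), (-32.5, 26), (-34.0, 35), (-26.5, 41)]
0.015 [(-29.5, 116), (-31.0, 117), (-28.0, 127), (-32.5, 128), (-34.0, 141), (-26.5, 141)]
0.018 [(-29.5, 57), (-31.0, 63), (-32.5, 80), (-28.0, 89), (-34.0, 109), (-26.5, 118)]
0.029 [(2.0, 33), (3.5, 33), (0.5, 35), (5.0, 42), (-19.0, 45), (6.5, 50)]
top
-0.012 [(-5.5, 5), (-7.0, 8), (-4.0, 11), (-8.5, 12), (-10.0, 17), (-11.5, 21)]
0.015 [(-10.0, 73), (-11.5, 89), (-8.5, 90), (-7.0, 109), (-13.0, 111), (-70.0, 114)]
0.018 [(-8.5, 83), (-10.0, 87), (-7.0, 90), (-11.5, 94), (-13.0, 105), (-70.0, 115)]
0.029 [(-19.0, 26), (3.5, 31), (2.0, 32), (0.5, 35), (-20.5, 39), (5.0, 40)]
scene
-0.012 [(-32.5, 124), (-34.0, 125), (-35.5, 126), (-37.0, 127), (-31.0, 128), (-38.5, 128)]
0.015 [(-29.5, 134), (-28.0, 135), (-26.5, 135), (-25.0, 136), (-23.5, 136), (-22.0, 136)]
0.018 [(-23.5, 125), (-25.0, 127), (-22.0, 128), (-26.5, 129), (-20.5, 131), (-28.0, 131)]
0.029 [(9.5, 110), (8.0, 110), (6.5, 111), (11.0, 111), (-20.5, 112), (-22.0, 112)]
scene
-0.012 [(-16.0, 79), (-14.5, 79), (-13.0, 79), (-10.0, 79), (-11.5, 79), (-17.5, 80)]
0.015 [(-68.5, 115), (-67.0, 115), (-65.5, 115), (-64.0, 115), (-70.0, 116), (-62.5, 116)]
0.018 [(-8.5, 106), (-10.0, 108), (-11.5, 111), (-7.0, 112), (-13.0, 115), (-61.0, 116)]
0.029 [(-14.5, 75), (-16.0, 77), (-13.0, 80), (-17.5, 82), (-11.5, 86), (-19.0, 86)]
```

The needle now stands at about -9°, against a tab middle of about -9°.

```bash
python3 -c "
from bench import manip
print(manip.close_job())"
```

```text
the job is handed in; nothing more can be done
None
```

The job is handed in: the knob is pushed home into a gap about 0.79 rad clockwise, the needle stands about midway between the limit tabs in the top camera, and the gripper is open and clear; the verdict was not shown.

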